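# Stand the fallen snack tin back up against the stall's backboard

### The job

One of the square snack tins on the timber display step has fallen over: it lies in its bay with its foot towards the backboard and its lid sticking out over the front edge of the step. Get under the lid end, raise it with the foot braced on the backboard, and push the top end over against the board until the tin stands in its bay; then press it home, flat to the board, with a steady push of about 12 N held for a second, and take the hand away. Never push the tin with 20 N or more, or it dents, and leave the rest of the stall as it is.

Things in the scene. Friction and masses are not known exactly. Their poses are not given: they have to be found in the camera images.
- tin: the fallen tinplate tin, 100 x 100 mm square, 180 mm tall, smooth, 0.35 to 0.65 kg, balance point at half height, too wide to grip. Origin: centre of its foot; z runs foot to lid. Starts on one flat side (its -x side, the front once it stands), lid out over the step's front edge, foot 10 to 28 mm (at its centre) short of the backboard, up to 6 degrees off square
- riser: display step with backboard, fixed. Origin: centre of its underside on the table; x points square at the backboard, y along the step, z up. Step top 50 mm above the table, 140 mm deep (x -70 to +70 mm), 460 mm long. The backboard's face is the plane x = +70 mm, up to z = 240 mm, full length. The tin's bay is around y = 0. Friction of tin on timber about 0.6
- backboard: the backboard, a timber board 15 mm thick, 460 mm long, 240 mm high, part of the display step; origin: centre of its lower edge, axes as the step's
- tin_b: a like tin (100 x 100 x 180 mm) standing on the step, in the bay farther from the robot, loose; origin: centre of its underside
- jar_c: a glass jar, 90 mm across and 155 mm tall, steel lid, standing on the table, loose; origin: centre of its underside
- cake_1: a wrapped cake, cylinder 74 mm across, 58 mm tall, standing on the table; origin: centre of its underside
- cake_2: another wrapped cake, as cake_1
- cake_3: another wrapped cake, as cake_1, standing on the step in the bay nearer to the robot
- tape: tape dispenser, 135 x 55 mm, 89 mm tall, on the table; origin: centre of its underside
- calc: calculator, 150 x 100 mm, 17 mm thick, on the table; origin: centre of its underside

How it is judged (in metres and radians):
On the way, in this order (a step that is already met when the one before it is completed fails the run):
1. the tin's lid end is raised by more than about 35 degrees, with its foot bearing on the backboard (angle between tin's own z axis and vertical between 0.3 and 0.96 rad and contact force between tin and backboard above 0.2 N), for 0.1 s.
2. the tin stands upright (within 3.5 degrees) and is pressed home against the backboard with more than 4 N for 0.5 s (angle between tin's own z axis and vertical below 0.06 rad and contact force between tin and backboard above 4 N), for 0.5 s.
At the end, for the whole second after the job is handed in: the tin stands still and upright (within 2 degrees) on the step, in its bay (within 45 mm of the middle), its back flat against the backboard (gap under 3 mm at the middle, square within 3 degrees), with the hand away (angle between tin's own z axis and vertical below 0.04 rad and x of tin in the frame of riser above 0.017 m and angle between the x axis of tin and the x axis of riser, either way round below 0.05 rad and y of tin in the frame of riser between -0.045 and 0.045 m and z of tin in the frame of riser between 0.046 and 0.054 m and linear speed of tin below 0.01 m/s); the robot touches nothing.
It fails at once if the tin is pushed or struck by the hand with more than 20 N (contact force between any of the fingers, the arm and tin above 20 N).
It fails at once if the tin falls off the step (height (world z) of tin below 0.03 m).
It fails at once if a neighbour on the step is shifted by more than 12 mm or tipped (distance of any of tin_b, jar_c from where it was at the start of the episode above 0.012 m or angle between any of tin_b, jar_c's own z axis and vertical above 0.15 rad).
It fails at once if something else on the table is shifted by more than 20 mm (distance of any of cake_1, cake_2, cake_3, tape, calc from where it was at the start of the episode above 0.02 m).
It also fails if it takes over 72 s, if anything falls off the work surface, if the arm or the gripper's body presses on something with over 40 N, if the wrist force passes 120 N, or if a joint passes its speed limit or range.

### The arm

A 6-joint arm with a two-finger parallel gripper is mounted at the origin on the work surface. World frame = base frame: x ahead of the robot, y to its left, z up, the work surface at z = 0. Lengths are in mm, angles in rad, forces in N, time in s.
With the tool pointing down it reaches from about 350 to 850 mm from the base axis. Payload 8.1 kg.
Tool frame: the origin (TCP) lies midway between the tips of the shut fingers; the grasp point (between the pads) lies r.grasp_offset behind it (r.grasp_offset is the distance from the TCP to the grasp point, in mm); z points along the fingers, y is the line along which they close (so a half turn about z gives the same grasp; the last joint's range is limited). The gripper opens to 85 mm and grips with 20 to 120 N. Pads are 22 mm wide; open, the fingers measure 114 mm over their backs; the gripper's body (76 mm by 85 mm) begins 54 mm behind the grasp point. The pads swing forward as they close: fully open they stand 13 mm farther back than shut.
Start: joints at [1.112, 0.13, 1.488, -0, 1.523, -0.085], TCP at [219.072, 558.581, 197.992] pointing down, gripper open.
Joint ranges: [-2.96, 2.96], [-0.89, 2.26], [0.02, 2.5], [-1.34, 4.48], [0, 2.73], [-2.66, 2.66]. Speed limits (rad/s): [2.39, 2.39, 2.79, 3.14, 3.14, 3.14].

### API

Orientations are given as a rotation vector (axis times angle).
In Python, from plant import r, effector, kinematics, capture, camera_info, spot_in, regions_of, pinpoint gives the robot as it stands. Calls block until the motion is done:
- r.move_pose(position, orientation): joint-space move of the TCP to a pose.
- r.move_straight(position, rot=None, feed=150, max_force=None): straight line of the TCP; rot=None keeps the orientation; feed is the mean speed in mm/s. With max_force (N) it stops when the force on the tool has changed by that much, and returns True; else False.
- r.set_joints(angles): joint-space move.
- effector.set_gripper(opening, grip_force=None): finger opening in mm; grip_force is the grip in N (None keeps the last); returns when the fingers have stopped.
- r.pause(seconds).
- kinematics.ik(position, orientation): joint angles nearest the present ones, or None.
- capture(name): name is "side" or "top" or "wrist"; returns the picture (384x512x3 uint8, red, green, blue); there is no depth.
- camera_info(name): a dict with "K" (3x3 intrinsics, pixels), "position" and "orientation" of the camera in the world; the wrist camera has in their place "tool_from_camera" (4x4, takes a point from camera to tool coordinates, whose origin is the TCP and whose axes are the flange's). Camera axes: x right, y up, looking along -z (the intrinsics and any distortion apply to the point x, -y, -z); pixel columns grow to the right and rows downward; lengths in mm; the calibration is good to about 2 mm. A picture is of the moment at which its call begins: read the wrist's pose just before it. camera_info takes no time and is no camera call.
A pose or a line that the arm cannot do raises r.Unreachable and nothing moves.
- r.job_done(): hands the job in; it is judged then, once.
Trained networks look in the newest picture that a camera, given by its name, has taken for a name from the list of things; names that differ only in an ending like _2 or _b are one class to them, and where a whole thing is asked for, a point or a joint stands for the part that bears it (a point fixed in the world has none). Each returns a list of dicts, best first, with "p" (0 to 1); they miss things now and then, are a little off and sometimes report something else, mostly with a low value. They report only what shows in the picture. A call takes as long as a camera call.
- spot_in(camera, target): "centre" ([column, row] in pixels, amid what is visible of it).
- regions_of(camera, target): "pixels" (384x512 bool, what is visible of it) and "centre" ([column, row] in pixels, amid what is visible of it).
- pinpoint(camera, target): "centre" ([column, row] in pixels: a listed point, or the origin of a listed thing).
Readings, each from a call of its own:
- r.get_time(): time.
- r.get_joint_pos(): joint angles.
- r.get_qvel(): joint speeds.
- r.get_joint_efforts(): joint torques, N m.
- r.get_tool_pos(): TCP position.
- r.get_tool_rot(): TCP orientation.
- r.get_force(): force on the tool from outside, world axes, zero at the start.
- r.get_wrist_torque(): the same for the moment, N m.
- r.get_finger_gap(): finger opening in mm.
- r.get_gripper_force(): force on a finger pad.
Only numpy, scipy, OpenCV 4.12 (cv2) and the standard library are available. Lean on these libraries where they do the work, as an engineer would, in place of code of your own. Each camera call takes 0.05 s, during which the arm holds its last target. There are 200 camera calls.

## Working session

There is one attempt and no reset: what is moved stays moved. The work goes in short steps, each a Python script; the robot and the scene stay as the last script left them, time stands still between calls to the robot, and variables do not carry over. Pictures are saved under pics/ and viewed, at most 10 in all, crops included, and the job is handed in when it is done.

```bash
mkdir -p pics; ls; python3 - <<'E'
from plant import *
import cv2,numpy as np
np.set_printoptions(precision=3,suppress=True)
for n in("side","top"):
    im=capture(n); cv2.imwrite(f"pics/{n}0.png",cv2.cvtColor(im,cv2.COLOR_RGB2BGR))
    c=camera_info(n); print(n,c)
    for t in("tin","tin_b","riser","backboard","jar_c","cake_3","tape","calc"):
        print(t,[(np.round(d["centre"]),round(d["p"],2)) for d in pinpoint(n,t)])
print(r.get_tool_rot(),r.get_time(),r.grasp_offset, camera_info("wrist"))
E
```

```text
pics
side {'K': array([[346.411,   0.   , 257.353],
       [  0.   , 346.411, 189.066],
       [  0.   ,   0.   ,   1.   ]]), 'position': array([ 313.767, -172.473, 1083.054]), 'orientation': array([ 0.295, -0.148, -0.957])}
tin [(array([306., 203.]), 0.83), (array([327., 169.]), 0.64)]
tin_b [(array([306., 203.]), 0.83), (array([327., 169.]), 0.64)]
riser [(array([294., 206.]), 0.77)]
backboard [(array([309., 221.]), 0.65), (array([334., 320.]), 0.41)]
jar_c [(array([344., 266.]), 0.76)]
cake_3 [(array([372., 252.]), 0.87), (array([134., 182.]), 0.85), (array([257., 236.]), 0.69)]
tape [(array([164., 144.]), 0.78)]
calc [(array([336., 321.]), 0.57)]
top {'K': array([[424.448,   0.   , 256.649],
       [  0.   , 424.448, 190.252],
       [  0.   ,   0.   ,   1.   ]]), 'position': array([ 281.457,   24.744, 1428.68 ]), 'orientation': array([ 0.171, -0.168, -1.574])}
tin [(array([300., 139.]), 0.85), (array([307., 177.]), 0.73)]
tin_b [(array([300., 139.]), 0.85), (array([307., 177.]), 0.73)]
riser [(array([288., 185.]), 0.79)]
backboard [(array([314., 187.]), 0.91), (array([368., 179.]), 0.43)]
jar_c [(array([362., 201.]), 0.72)]
cake_3 [(array([281., 229.]), 0.92), (array([148., 248.]), 0.71), (array([371., 181.]), 0.71)]
tape []
calc [(array([379., 248.]), 0.65), (array([284., 229.]), 0.47)]
[0.584 3.087 0.   ] 0.9 18.700000000000003 {'K': array([[322.843,   0.   , 253.223],
       [  0.   , 322.843, 191.258],
       [  0.   ,   0.   ,   1.   ]]), 'tool_from_camera': array([[  -0.001,    0.953,    0.304,   77.966],
       [   1.   ,    0.   ,    0.001,   -0.456],
       [   0.001,    0.304,   -0.953, -176.982],
       [   0.   ,    0.   ,    0.   ,    1.   ]])}
```

View pics/side0.png

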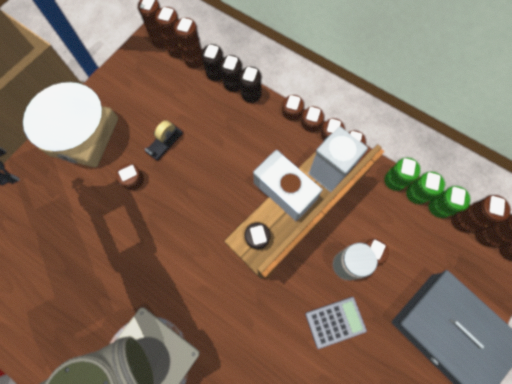

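View pics/top0.png

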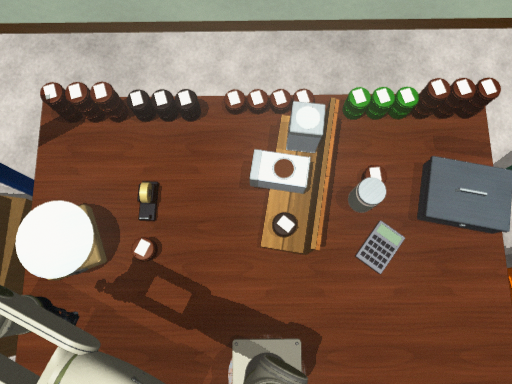

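Both views show the step running roughly along world x, with its backboard on the right (-y) side. The fallen tin, at about (282,171) in the top view and (287,183) in the side view, has its lid end pointing to image left (+y). tin_b is at top (308,125) and cake_3 at (285,225). Next I'll triangulate these and look closer with the wrist camera.

```bash
cat > h.py <<'E'
import numpy as np,cv2
from scipy.spatial.transform import Rotation as R
from scipy.optimize import least_squares
from plant import *
np.set_printoptions(precision=3,suppress=True)
def cam(n):
    c=camera_info(n)
    if n=="wrist":
        T=c["tool_from_camera"]; Rt=R.from_rotvec(r.get_tool_rot()).as_matrix()
        return c["K"],Rt@T[:3,:3],Rt@T[:3,3]+r.get_tool_pos()
    return c["K"],R.from_rotvec(c["orientation"]).as_matrix(),np.array(c["position"])
def ray(c,px):
    K,M,p=c; d=np.linalg.solve(K,[px[0],px[1],1]); d=M@(d*[1,-1,-1]); return p,d/np.linalg.norm(d)
def at_z(c,px,z):
    p,d=ray(c,px); return p+d*(z-p[2])/d[2]
def tri(obs):
    A=np.zeros((3,3));b=np.zeros(3)
    for c,px in obs:
        p,d=ray(c,px);P=np.eye(3)-np.outer(d,d);A+=P;b+=P@p
    return np.linalg.solve(A,b)
def proj(c,X):
    K,M,p=c; q=(np.atleast_2d(X)-p)@M*[1,-1,-1]; q=q@K.T; return q[:,:2]/q[:,2:]
E
python3 - <<'E'
from h import *
s,t=cam("side"),cam("top")
for n,a,b in[("tin",(306,203),(307,177)),("tinb",(327,169),(300,139)),("riser",(294,206),(288,185)),("board",(309,221),(314,187)),("jar",(344,266),(362,201)),("cake3",(257,236),(281,229)),("cakeL",(134,182),(148,248))]:
    X=tri([(s,a),(t,b)]); print(n,X,proj(s,X)-a,proj(t,X)-b)
print("tape",at_z(s,(164,144),0))
# corners of the step top / board top seen in top picture
for px,z in[((338,98),240),((320,249),240),((262,247),50),((283,115),50)]: print(px,at_z(t,px,z))
# candidate wrist view pose: look down on tin from +y side
for z in(330,380,430):
    for yaw in(0,np.pi/2,-np.pi/2,np.pi):
        q=kinematics.ik([560,60,z],(R.from_rotvec([np.pi,0,0])*R.from_euler("z",yaw)).as_rotvec()); print(z,yaw,q)
E
```

```text
tin [ 598.025 -129.128  170.923] [[-0.614  0.458]] [[ 0.232 -0.643]]
tinb [ 745.374 -120.11   101.941] [[-1.045  0.563]] [[ 0.53  -0.949]]
riser [630.117 -89.144 -50.831] [[-1.828  1.359]] [[ 0.72  -2.027]]
board [ 587.009 -161.995   75.523] [[-0.278  0.228]] [[ 0.095 -0.313]]
jar [ 535.214 -314.16    77.986] [[ 0.566 -0.512]] [[-0.162  0.651]]
cake3 [462.854 -54.635  27.716] [[-1.674  1.84 ]] [[ 0.295 -2.277]]
cakeL [396.386 395.844 -17.686] [[ 0.777 -1.088]] [[0.03  1.322]]
tape [554.698 392.85    0.   ]
(338, 98) [ 822.555 -221.714  240.   ]
(320, 249) [ 372.042 -148.856  240.   ]
(262, 247) [394.8    10.397  50.   ]
(283, 115) [848.006 -67.847  50.   ]
330 0 [ 0.016  0.015  1.371 -0.     1.755  1.586]
330 1.5707963267948966 None
330 -1.5707963267948966 [ 0.016  0.015  1.371 -0.     1.755  0.016]
330 3.141592653589793 [ 0.016  0.015  1.371 -0.     1.755 -1.555]
380 0 [ 0.016  0.031  1.264 -0.     1.846  1.586]
380 1.5707963267948966 None
380 -1.5707963267948966 [ 0.016  0.031  1.264 -0.     1.846  0.016]
380 3.141592653589793 [ 0.016  0.031  1.264 -0.     1.846 -1.555]
430 0 [ 0.016  0.061  1.142 -0.     1.939  1.586]
430 1.5707963267948966 None
430 -1.5707963267948966 [ 0.016  0.061  1.142 -0.     1.939  0.016]
430 3.141592653589793 [ 0.016  0.061  1.142 -0.     1.939 -1.555]
```

```bash
python3 - <<'E'
from h import *
rot=(R.from_rotvec([np.pi,0,0])*R.from_euler("z",-np.pi/2)).as_rotvec()
r.move_pose([590,40,390],rot); print(r.get_time(), r.get_force())
c=cam("wrist"); im=capture("wrist")
np.save("wcam.npy",np.hstack([c[0],c[1],c[2][:,None]]))
cv2.imwrite("pics/w1.png",cv2.cvtColor(cv2.resize(im,(800,600),interpolation=cv2.INTER_CUBIC),cv2.COLOR_RGB2BGR))
cv2.imwrite("w1raw.png",cv2.cvtColor(im,cv2.COLOR_RGB2BGR))
for n in("tin","tin_b","riser"): print(n,[(np.round(d["centre"]),round(d["p"],2)) for d in pinpoint("wrist",n)])
yaw=np.deg2rad(-99.4); ex=np.array([np.cos(yaw),np.sin(yaw),0]); ez=np.array([0,0,1.]); ey=np.cross(ez,ex)
O=np.array([610,-70,0])
for a in(20,30,40):
  a=np.deg2rad(a); z=np.cos(a)*ex-np.sin(a)*ez; up=np.sin(a)*ex+np.cos(a)*ez
  for nm,x in(("up",up),("down",-up),("+y",ey),("-y",-ey)):
    M=np.c_[x,np.cross(z,x),z]
    for P in((-105,20),(-60,190)):
      print(round(np.degrees(a)),nm,P,kinematics.ik(O+P[0]*ex+P[1]*ez,R.from_matrix(M).as_rotvec()))
E
```

```text
3.2667 [-0.489  0.111  0.412]
tin [(array([272., 255.]), 0.87), (array([353., 235.]), 0.57)]
tin_b [(array([272., 255.]), 0.87), (array([353., 235.]), 0.57)]
riser []
20 up (-105, 20) [ 0.465  1.145  0.915 -0.934  1.904 -2.427]
20 up (-60, 190) [ 0.418  0.813  1.104 -1.006  1.95  -2.579]
20 down (-105, 20) [ 0.465  1.145  0.915 -0.934  1.904  0.715]
20 down (-60, 190) [ 0.418  0.813  1.104 -1.006  1.95   0.563]
20 +y (-105, 20) [ 0.465  1.145  0.915 -0.934  1.904  2.285]
20 +y (-60, 190) [ 0.418  0.813  1.104 -1.006  1.95   2.133]
20 -y (-105, 20) [ 0.465  1.145  0.915 -0.934  1.904 -0.856]
20 -y (-60, 190) [ 0.418  0.813  1.104 -1.006  1.95  -1.008]
30 up (-105, 20) [ 0.435  0.992  1.04  -0.822  1.788 -2.431]
30 up (-60, 190) [ 0.385  0.693  1.159 -0.884  1.871 -2.601]
30 down (-105, 20) [ 0.435  0.992  1.04  -0.822  1.788  0.711]
30 down (-60, 190) [ 0.385  0.693  1.159 -0.884  1.871  0.54 ]
30 +y (-105, 20) [ 0.435  0.992  1.04  -0.822  1.788  2.282]
30 +y (-60, 190) [ 0.385  0.693  1.159 -0.884  1.871  2.111]
30 -y (-105, 20) [ 0.435  0.992  1.04  -0.822  1.788 -0.86 ]
30 -y (-60, 190) [ 0.385  0.693  1.159 -0.884  1.871 -1.031]
40 up (-105, 20) [ 0.391  0.846  1.156 -0.713  1.669 -2.459]
40 up (-60, 190) [ 0.339  0.578  1.214 -0.759  1.792 -2.639]
40 down (-105, 20) [ 0.391  0.846  1.156 -0.713  1.669  0.683]
40 down (-60, 190) [ 0.339  0.578  1.214 -0.759  1.792  0.503]
40 +y (-105, 20) [ 0.391  0.846  1.156 -0.713  1.669  2.253]
40 +y (-60, 190) [ 0.339  0.578  1.214 -0.759  1.792  2.073]
40 -y (-105, 20) [ 0.391  0.846  1.156 -0.713  1.669 -0.888]
40 -y (-60, 190) [ 0.339  0.578  1.214 -0.759  1.792 -1.068]
```

View pics/w1.png

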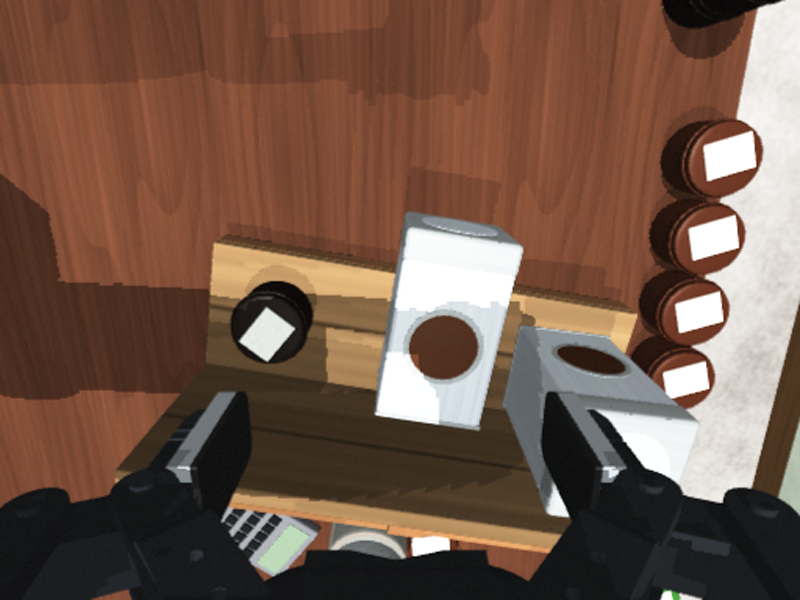

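The wrist view, in 800 px coordinates, shows the fallen tin with its foot edge running (376,415)–(479,429) and its lid end near (403,228)–(522,247). The step's front edge runs (218,236)–(633,310), and tin_b sits to the right of the tin. I'll zoom in for exact corners.

```bash
python3 - <<'E'
import cv2
im=cv2.imread("w1raw.png")[125:285,225:350]
cv2.imwrite("pics/w1c.png",cv2.resize(im,None,fx=3.75,fy=3.75,interpolation=cv2.INTER_CUBIC))
E
python3 - <<'E'
from h import *
W=np.load("wcam.npy"); c=(W[:,:3],W[:,3:6],W[:,6])
f=.64
for n,px,z in[("front",(218,236),50),("front",(633,310),50),("junc",(205,365),50),("btop",(118,475),240),("btop",(555,545),240),("foot",(376,415),150),("foot",(479,429),150),("lid",(403,228),150),("lid",(522,247),150),("tinb lidfront",(520,329),230),("tinb",(628,340),230)]:
    print(n,at_z(c,np.array(px)*f,z))
E
```

```text
front [405.364  20.965  50.   ]
front [846.163 -59.438  50.   ]
junc [ 375.175 -125.349   50.   ]
btop [ 376.785 -128.171  240.   ]
btop [ 717.893 -194.273  240.   ]
foot [ 570.981 -129.272  150.   ]
foot [ 668.177 -144.127  150.   ]
lid [595.319  46.699 150.   ]
lid [695.293  30.782 150.   ]
tinb lidfront [678.165 -11.928 230.   ]
tinb [756.461 -20.295 230.   ]
```

View pics/w1c.png

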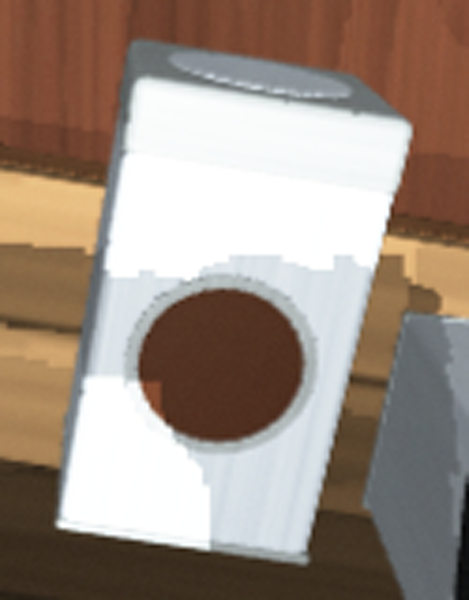

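```bash
python3 - <<'E'
from h import *
W=np.load("wcam.npy"); c=(W[:,:3],W[:,3:6],W[:,6])
im=cv2.imread("w1raw.png")
P=[at_z(c,(225+a/3.75,125+b/3.75),150) for a,b in((135,77),(412,128),(58,526),(305,560))]
print(np.array(P)); d=lambda a,b:np.linalg.norm(P[a]-P[b]); print(d(0,1),d(2,3),d(0,2),d(1,3))
a=(P[0]+P[1]-P[2]-P[3])/2; print("tin axis foot->lid deg",np.degrees(np.arctan2(a[1],a[0])),"foot mid",(P[2]+P[3])/2)
cv2.imwrite("pics/w1d.png",cv2.resize(im[225:360,60:380],None,fx=2.5,fy=4,interpolation=cv2.INTER_CUBIC))
E
```

```text
[[ 599.309   47.207  150.   ]
 [ 696.434   29.378  150.   ]
 [ 570.734 -128.719  150.   ]
 [ 667.822 -143.745  150.   ]]
98.74826741404569 98.24441090442231 178.23184107787262 175.4705116955201
tin axis foot->lid deg 80.69559515157516 foot mid [ 619.278 -136.232  150.   ]
```

View pics/w1d.png

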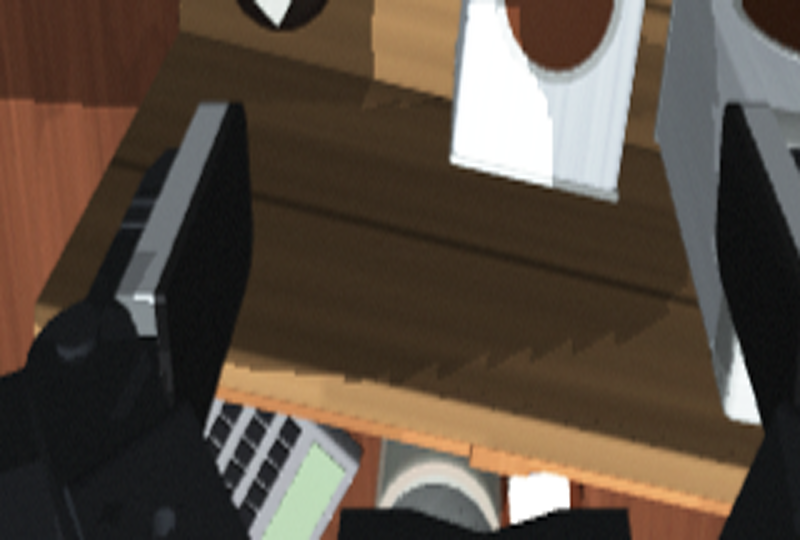

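The dark strip at the step's front is its front face, so my first front-edge pick was about 11 mm off. Corrected values:
- **Riser:** near (612,-98), yaw about -100°.
- **Tin:** lid-edge middle near (648,38), overhanging 60–70 mm.

I'll approach now with the fingers pitched 30° down, and let contact settle the remaining error.

```bash
cat >> h.py <<'E'
yaw=np.deg2rad(-99.8); ex=np.array([np.cos(yaw),np.sin(yaw),0]); ez=np.array([0,0,1.])
al=np.deg2rad(30); tz=np.cos(al)*ex-np.sin(al)*ez; tx=np.sin(al)*ex+np.cos(al)*ez
ROT=R.from_matrix(np.c_[tx,np.cross(tz,tx),tz]).as_rotvec()
L=np.array([648,38.3,0])          # lid edge, middle
BD=206.                           # lid edge to board face along ex
def pt(dist,z): return L+(BD-dist)*ex+z*ez   # dist = distance before the board
def tip(phi,s=150):                # TCP for lift angle phi (deg), foot sliding as a ladder
    p=np.deg2rad(phi)
    if phi<30: return max(100*np.sin(p),26)+180*np.cos(p)-26, 50+180*np.sin(p)-27.7
    return 100*np.sin(p)+s*np.cos(p), 50+s*np.sin(p)-12.5
E
python3 - <<'E'
from h import *
effector.set_gripper(40)
r.move_pose(pt(BD+95,230),ROT); print(r.get_time(),r.get_joint_pos())
r.move_straight(pt(BD+95,60),feed=200); r.move_straight(pt(BD+95,15),feed=80)
r.pause(.2); b=r.get_force(); np.save("bias.npy",b); print("bias",b,r.get_tool_pos())
print(r.move_straight(pt(BD-27,15),feed=100,max_force=3), r.get_force()-b, r.get_tool_pos(), r.get_time())
im=capture("wrist"); s=capture("side")
cv2.imwrite("pics/w2.png",cv2.cvtColor(np.hstack([im[:,60:460],cv2.resize(s[100:292,180:380],(400,384))]),cv2.COLOR_RGB2BGR))
E
```

```text
Traceback (most recent call last):
plant.Unreachable: the arm cannot take that pose within its joint ranges
```

```bash
python3 - <<'E'
from h import *
for a in(25,30,35):
  a_=np.deg2rad(a); z=np.cos(a_)*ex-np.sin(a_)*ez; up=np.sin(a_)*ex+np.cos(a_)*ez
  for nm,x in(("up",up),("down",-up)):
    M=R.from_matrix(np.c_[x,np.cross(z,x),z]).as_rotvec()
    for P in((BD+95,230),(BD+95,120),(BD+95,15),(BD-27,15),tip(20),tip(50),tip(70),tip(90),(100,120),(160,120)):
      q=kinematics.ik(pt(*P),M); print(a,nm,np.round(P),q)
E
```

```text
25 up [301. 230.] None
25 up [301. 120.] [ 0.533  1.185  0.583 -0.917  2.086 -2.604]
25 up [301.  15.] [ 0.533  1.346  0.514 -0.879  2.028 -2.522]
25 up [179.  15.] [ 0.416  1.091  0.949 -0.896  1.83  -2.447]
25 up [177.  84.] [ 0.414  0.979  0.992 -0.913  1.872 -2.505]
25 up [173. 152.] [ 0.41   0.878  1.015 -0.936  1.916 -2.574]
25 up [145. 178.] [ 0.38   0.801  1.081 -0.954  1.899 -2.6  ]
25 up [100. 188.] [ 0.328  0.725  1.178 -0.974  1.847 -2.611]
25 up [100 120] [ 0.328  0.814  1.18  -0.955  1.795 -2.534]
25 up [160 120] [ 0.396  0.9    1.045 -0.929  1.874 -2.537]
25 down [301. 230.] [ 0.533  1.072  0.561 -0.985  2.164  0.409]
25 down [301. 120.] [ 0.533  1.185  0.583 -0.917  2.086  0.538]
25 down [301.  15.] [ 0.533  1.346  0.514 -0.879  2.028  0.619]
25 down [179.  15.] [ 0.416  1.091  0.949 -0.896  1.83   0.695]
25 down [177.  84.] [ 0.414  0.979  0.992 -0.913  1.872  0.636]
25 down [173. 152.] [ 0.41   0.878  1.015 -0.936  1.916  0.568]
25 down [145. 178.] [ 0.38   0.801  1.081 -0.954  1.899  0.542]
25 down [100. 188.] [ 0.328  0.725  1.178 -0.974  1.847  0.53 ]
25 down [10
[... 1838 characters left out ...]
579]
35 up [160 120] [ 0.357  0.769  1.126 -0.809  1.781 -2.562]
35 down [301. 230.] [ 0.502  0.938  0.662 -0.828  2.087  0.454]
35 down [301. 120.] [ 0.502  1.027  0.726 -0.773  1.98   0.576]
35 down [301.  15.] [ 0.502  1.16   0.71  -0.742  1.895  0.663]
35 down [179.  15.] [ 0.379  0.942  1.07  -0.783  1.713  0.678]
35 down [177.  84.] [ 0.377  0.841  1.089 -0.794  1.77   0.617]
35 down [173. 152.] [ 0.372  0.752  1.089 -0.812  1.829  0.548]
35 down [145. 178.] [ 0.34   0.683  1.14  -0.828  1.819  0.513]
35 down [100. 188.] [ 0.286  0.611  1.225 -0.848  1.771  0.488]
35 down [100 120] [ 0.286  0.689  1.247 -0.835  1.705  0.563]
35 down [160 120] [ 0.357  0.769  1.126 -0.809  1.781  0.579]
```

```bash
python3 - <<'E'
from h import *
r.move_pose(pt(BD+100,125),ROT); print(r.get_time(),r.get_joint_pos())
r.move_straight(pt(BD+95,15),feed=100)
r.pause(.2); b=r.get_force(); np.save("bias.npy",b); print("bias",b,r.get_tool_pos())
print(r.move_straight(pt(BD-27,15),feed=100,max_force=3), r.get_force()-b, r.get_tool_pos(), r.get_time())
im=capture("wrist"); s=capture("side")
cv2.imwrite("pics/w2.png",cv2.cvtColor(np.hstack([im[:,60:460],cv2.resize(s[100:292,180:380],(400,384))]),cv2.COLOR_RGB2BGR))
E
```

```text
6.1667 [ 0.522  1.111  0.634 -0.846  2.047 -2.588]
bias [-0.269  0.253  0.163] [664.572 132.148  15.83 ]
False [ 0.907 -0.04  -0.656] [643.601  12.306  15.029] 8.9833
```

View pics/w2.png

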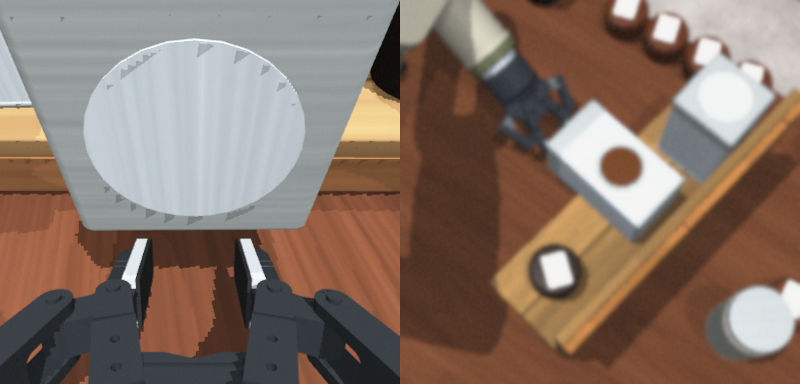

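Centred well: the lid's lower edge is at row 230 (columns 83–307 in the crop) with the fingertips just below it at row 240. I'll check the insertion depth by projection before lifting.

```bash
python3 - <<'E'
from h import *
c=cam("wrist")
A=at_z(c,(143,230),50);B=at_z(c,(367,230),50); T=r.get_tool_pos(); print(A,B,np.linalg.norm(A-B))
m=(A+B)/2; ey=np.cross(ez,ex); print("lid ahead of TCP along ex",(m-T)@ex,"lateral",(m-T)@ey,"skew deg",np.degrees(np.arctan2((B-A)@ex,(A-B)@ey)))
print("tips", [(at_z(c,(u,240),25)-T)@ex for u in(202,305)], proj(c,T))
E
```

```text
[697.599  29.684  50.   ] [596.335  47.171  50.   ] 102.76284275514197
lid ahead of TCP along ex -26.300327397451603 lateral -1.103129124217673 skew deg 0.0023281271099027893
tips [np.float64(-15.04294152001517), np.float64(-15.04058474634953)] [[252.742 228.23 ]]
```

```bash
cat >> h.py <<'E'
def tip(phi,s=145):
    p=np.deg2rad(phi); k=180-s
    if phi<30: return max(100*np.sin(p),26)+180*np.cos(p)-.866*k, 50+180*np.sin(p)-.5*k-12.5
    return 100*np.sin(p)+s*np.cos(p), 50+s*np.sin(p)-12.5
b=np.load("bias.npy")
def go(dist,z,feed=50,mf=8):
    st=r.move_straight(pt(dist,z),feed=feed,max_force=mf)
    f=r.get_force()-b; P=r.get_tool_pos()
    print(f"{dist:.0f},{z:.0f} stop={st} z={P[2]:.1f} dist={BD-(P-L)@ex:.1f} Fin={f@ex:.1f} Fz={f[2]:.1f} |F|={np.linalg.norm(f):.1f} t={r.get_time():.1f}")
    return f,st
E
python3 - <<'E'
from h import *
go(206-30,14,mf=3)
for phi in(1,3,6,10,14,18,22): 
    f,st=go(*tip(phi),feed=30)
    if st or np.linalg.norm(f)>12: break
im=capture("wrist"); s=capture("side")
cv2.imwrite("pics/w3.png",cv2.cvtColor(np.hstack([im[:,60:460],cv2.resize(s[100:292,180:380],(400,384))]),cv2.COLOR_RGB2BGR))
E
```

```text
176,14 stop=False z=13.8 dist=175.9 Fin=0.1 Fz=-0.6 |F|=0.8 t=9.3
176,23 stop=False z=23.2 dist=175.8 Fin=-0.2 Fz=-2.9 |F|=3.1 t=9.8
175,29 stop=False z=29.7 dist=175.5 Fin=-1.3 Fz=-2.1 |F|=2.7 t=10.2
175,39 stop=False z=39.1 dist=174.7 Fin=-1.9 Fz=-3.1 |F|=3.7 t=10.6
173,51 stop=False z=51.4 dist=173.0 Fin=-1.5 Fz=-2.0 |F|=2.8 t=11.2
170,64 stop=False z=63.7 dist=170.3 Fin=-1.1 Fz=-1.3 |F|=1.8 t=11.8
172,76 stop=False z=76.0 dist=172.2 Fin=-3.3 Fz=-2.0 |F|=3.9 t=12.3
174,87 stop=False z=87.9 dist=174.1 Fin=-1.9 Fz=-0.6 |F|=2.0 t=12.9
```

View pics/w3.png

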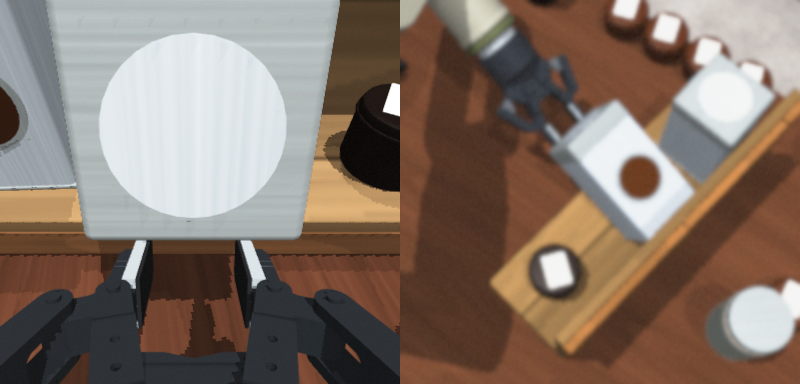

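The tin is rising squarely, centred on the two fingers (lid edge at row 238, columns 85–303), at low force. Continuing the arc.

```bash
python3 - <<'E'
from h import *
for phi in(26,30,34,38,42,46,50,54): 
    f,st=go(*tip(phi),feed=30)
    if st or np.linalg.norm(f)>12: break
im=capture("wrist"); s=capture("side")
cv2.imwrite("pics/w4.png",cv2.cvtColor(np.hstack([im[:,60:460],cv2.resize(s[100:292,180:380],(400,384))]),cv2.COLOR_RGB2BGR))
E
```

```text
175,99 stop=False z=99.3 dist=175.4 Fin=-1.0 Fz=-0.1 |F|=1.6 t=13.5
176,110 stop=False z=110.5 dist=175.7 Fin=-2.3 Fz=-0.6 |F|=2.4 t=14.0
176,119 stop=False z=119.0 dist=176.3 Fin=-1.7 Fz=-1.0 |F|=1.9 t=14.4
176,127 stop=False z=127.2 dist=175.9 Fin=-2.1 Fz=-1.1 |F|=2.3 t=14.9
175,135 stop=False z=135.0 dist=174.7 Fin=-0.0 Fz=-0.0 |F|=0.7 t=15.3
173,142 stop=False z=142.3 dist=172.6 Fin=-1.3 Fz=0.6 |F|=1.4 t=15.7
170,149 stop=False z=149.0 dist=169.8 Fin=-1.9 Fz=0.2 |F|=2.0 t=16.1
166,155 stop=False z=155.0 dist=165.9 Fin=-0.3 Fz=0.1 |F|=1.2 t=16.5
```

View pics/w4.png

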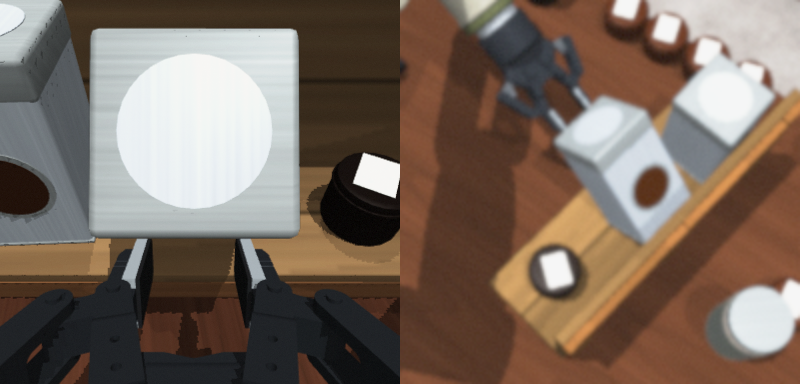

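The lid now faces the camera squarely, so the tin is at about 50° with its foot at the board and still centred. Carrying on toward upright.

```bash
python3 - <<'E'
from h import *
for phi in(57,60,63,66,69,72,75,78,81): 
    f,st=go(*tip(phi),feed=20,mf=7)
    if st or np.linalg.norm(f)>10: break
im=capture("wrist"); s=capture("side")
cv2.imwrite("pics/w5.png",cv2.cvtColor(np.hstack([im[:,60:460],cv2.resize(s[100:292,180:380],(400,384))]),cv2.COLOR_RGB2BGR))
E
```

```text
163,159 stop=False z=159.2 dist=162.7 Fin=-0.8 Fz=0.1 |F|=0.9 t=17.0
159,163 stop=False z=163.3 dist=159.2 Fin=-2.4 Fz=-0.3 |F|=2.5 t=17.4
155,167 stop=False z=166.7 dist=155.0 Fin=-3.1 Fz=-0.8 |F|=3.2 t=17.8
150,170 stop=False z=169.9 dist=150.3 Fin=-2.5 Fz=0.5 |F|=2.6 t=18.3
145,173 stop=False z=172.8 dist=145.2 Fin=-1.8 Fz=0.5 |F|=1.9 t=18.7
140,175 stop=False z=175.4 dist=139.7 Fin=-0.7 Fz=-0.4 |F|=0.9 t=19.1
134,178 stop=False z=177.6 dist=133.8 Fin=-0.4 Fz=-0.0 |F|=0.5 t=19.6
128,179 stop=False z=179.3 dist=127.6 Fin=-0.2 Fz=0.6 |F|=1.2 t=20.1
121,181 stop=False z=180.7 dist=121.1 Fin=0.7 Fz=-0.6 |F|=1.4 t=20.6
```

View pics/w5.png

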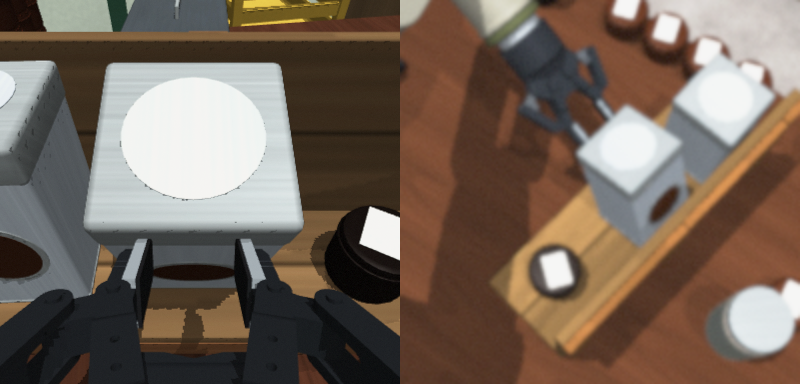

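The tin's front face is now visible below the lid, so it is almost upright and slightly ahead of the fingers. I'll close up to the board, then drop to mid-height and press.

```bash
python3 - <<'E'
from h import *
d,z=tip(81)
while d>85:
    d-=2.5; z=min(z+.5,184)
    f,st=go(d,z,feed=15,mf=5)
    if st or -f@ex>5: break
r.pause(.3); print(r.get_force()-b)
im=capture("wrist"); s=capture("side")
cv2.imwrite("pics/w6.png",cv2.cvtColor(np.hstack([im[:,60:460],cv2.resize(s[100:292,180:380],(400,384))]),cv2.COLOR_RGB2BGR))
E
```

```text
119,181 stop=False z=181.2 dist=118.8 Fin=-0.6 Fz=0.4 |F|=1.0 t=21.0
116,182 stop=False z=181.8 dist=116.3 Fin=0.4 Fz=-0.3 |F|=0.6 t=21.3
114,182 stop=False z=182.2 dist=113.8 Fin=-0.1 Fz=-0.4 |F|=0.4 t=21.6
111,183 stop=False z=182.7 dist=111.3 Fin=0.6 Fz=-0.2 |F|=0.7 t=21.9
109,183 stop=False z=183.2 dist=108.8 Fin=1.1 Fz=-0.1 |F|=1.1 t=22.2
106,184 stop=False z=183.7 dist=106.3 Fin=0.8 Fz=0.2 |F|=0.9 t=22.6
104,184 stop=False z=184.0 dist=103.8 Fin=0.1 Fz=-0.5 |F|=0.5 t=22.9
101,184 stop=False z=184.0 dist=101.3 Fin=-0.0 Fz=-0.7 |F|=0.7 t=23.2
99,184 stop=False z=184.0 dist=98.8 Fin=0.5 Fz=0.2 |F|=0.5 t=23.5
96,184 stop=False z=184.0 dist=96.3 Fin=0.6 Fz=0.8 |F|=1.1 t=23.8
94,184 stop=False z=184.0 dist=93.8 Fin=-0.2 Fz=0.0 |F|=0.6 t=24.1
91,184 stop=False z=184.0 dist=91.3 Fin=0.6 Fz=-0.7 |F|=1.0 t=24.5
89,184 stop=False z=184.0 dist=88.8 Fin=1.1 Fz=-0.6 |F|=1.5 t=24.8
86,184 stop=False z=184.0 dist=86.3 Fin=0.3 Fz=0.4 |F|=0.5 t=25.1
84,184 stop=False z=184.0 dist=83.8 Fin=-0.7 Fz=-0.2 |F|=0.8 t=25.4
[ 0.773 -0.505  0.198]
```

View pics/w6.png

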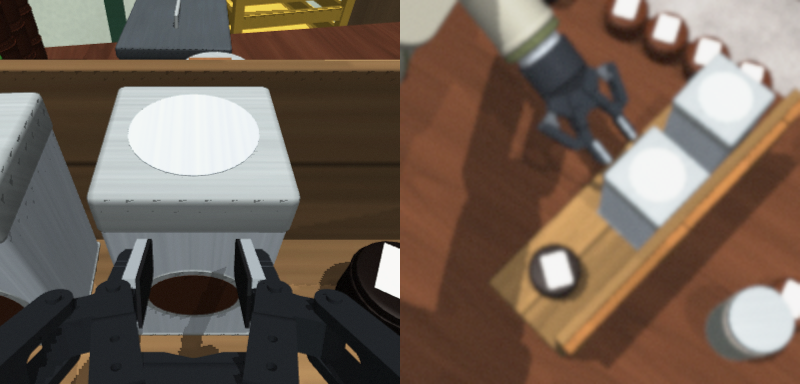

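The tin stands upright, square and centred, with its lid front edge at row 200. I'll measure how far off it is, then drop to mid-height and press with force feedback.

```bash
python3 - <<'E'
from h import *
c=cam("wrist"); T=r.get_tool_pos()
for n,u,v,z in(("front",148,200,230),("front",360,200,230),("back",178,86,230),("back",342,86,230),("foot front",255,333,50),("board top front edge",255,70,240)):
    print(n,BD-(at_z(c,(u,v),z)-L)@ex)
# lower in front of the face, then feel for it
d=BD-(T-L)@ex
go(d+15,184,feed=60); go(d+15,112,feed=60)
d+=15
while d>45:
    d-=3; f,st=go(d,112,feed=15,mf=4)
    if st or -f@ex>2.5: break
E
```

```text
front 101.57609666437747
front 101.6162918110665
back 2.385224860596651
back 2.4120852041203307
foot front 98.88456723075538
board top front edge 0.28197742786719004
99,184 stop=False z=183.9 dist=99.7 Fin=-0.8 Fz=-0.8 |F|=1.1 t=26.2
99,112 stop=False z=112.6 dist=99.1 Fin=0.4 Fz=-0.0 |F|=1.1 t=27.6
96,112 stop=False z=112.2 dist=95.8 Fin=0.0 Fz=0.7 |F|=1.0 t=27.9
93,112 stop=False z=112.0 dist=92.8 Fin=0.3 Fz=0.3 |F|=1.7 t=28.3
90,112 stop=False z=112.0 dist=89.8 Fin=0.7 Fz=-0.6 |F|=0.9 t=28.6
87,112 stop=False z=112.0 dist=86.9 Fin=0.2 Fz=1.0 |F|=1.0 t=29.0
84,112 stop=False z=112.0 dist=83.9 Fin=-0.3 Fz=0.3 |F|=0.5 t=29.3
81,112 stop=False z=112.0 dist=80.9 Fin=0.4 Fz=-0.0 |F|=0.4 t=29.7
78,112 stop=False z=112.0 dist=77.9 Fin=-0.0 Fz=-0.7 |F|=0.8 t=30.0
75,112 stop=True z=111.8 dist=75.5 Fin=-2.7 Fz=2.8 |F|=3.9 t=30.3
```

```bash
python3 - <<'E'
from h import *
def F(n=8):
    v=[]
    for _ in range(n): v.append(r.get_force()-b); r.pause(.02)
    return np.mean(v,0)
f=F(); print("hold",f@ex,f[2],f)
d=BD-(r.get_tool_pos()-L)@ex
for i in range(8):
    d-=.7; r.move_straight(pt(d,112),feed=10,max_force=5); f=F()
    print(round(d,1),"Fin %.1f Fz %.1f"%(f@ex,f[2]),r.get_tool_pos(),r.get_time())
    if -f@ex>9: break
print([(np.round(x["centre"]),round(x["p"],2)) for x in (capture("side") is not None and pinpoint("side","tin"))])
E
```

```text
hold -3.249370506631685 2.5782015503116598 [1.37  3.061 2.578]
74.8 Fin -1.5 Fz 1.6 [625.602 -90.191 111.181] 30.75
74.1 Fin -3.3 Fz 2.6 [625.582 -90.253 110.984] 31.0917
73.4 Fin -2.7 Fz 2.2 [625.562 -90.183 110.769] 31.4333
72.7 Fin -2.6 Fz 2.3 [625.521 -90.146 110.506] 31.7833
72.0 Fin -3.0 Fz 2.1 [625.451 -90.096 110.204] 32.15
71.3 Fin -2.5 Fz 2.2 [625.408 -90.041 109.915] 32.525
70.6 Fin -2.6 Fz 2.2 [625.348 -90.001 109.607] 32.9167
69.9 Fin -2.8 Fz 2.2 [625.278 -89.945 109.332] 33.325
[(array([301., 207.]), 0.84), (array([330., 173.]), 0.84), (array([293., 210.]), 0.6)]
```

```bash
cat >> h.py <<'E'
def F(n=6):
    v=[]
    for _ in range(n): v.append(r.get_force()-b); r.pause(.01)
    return np.mean(v,0)
E
python3 - <<'E'
from h import *
print(go(84,112,feed=30,mf=None)[0],F())
print(r.get_joint_pos())
st=r.move_straight(pt(70,112),feed=12,max_force=8); 
print(st,r.get_force()-b)
for _ in range(4):
    r.pause(.1); f=r.get_force()-b; P=r.get_tool_pos(); print("Fin %.1f Fz %.1f dist %.2f z %.2f"%(f@ex,f[2],BD-(P-L)@ex,P[2]))
print(r.get_time(),r.get_joint_pos(),r.get_joint_efforts())
E
```

```text
84,112 stop=False z=111.8 dist=84.1 Fin=-0.1 Fz=-0.1 |F|=0.1 t=33.9
[ 0.042  0.112 -0.057] [ 0.457  0.249 -0.288]
[ 0.29   0.734  1.252 -0.901  1.715 -2.558]
True [0.501 3.088 2.05 ]
Fin -4.3 Fz 3.5 dist 75.69 z 111.73
Fin -4.4 Fz 4.5 dist 75.67 z 111.53
Fin -4.0 Fz 4.6 dist 75.63 z 111.45
Fin -4.5 Fz 4.3 dist 75.62 z 111.43
35.0833 [ 0.279  0.724  1.268 -0.905  1.704 -2.56 ] [ -3.232 -72.719 -38.133  -4.679   3.327   0.036]
```

```bash
python3 - <<'E'
from h import *
P=r.get_tool_pos(); d=BD-(P-L)@ex; z=P[2]; t12=None
for i in range(60):
    r.move_straight(pt(d,z),feed=10); f=F(4); P=r.get_tool_pos(); n=np.linalg.norm(f)
    print("cmd %.2f %.2f at %.2f %.2f Fin %.1f Fz %.1f t %.2f"%(d,z,BD-(P-L)@ex,P[2],f@ex,f[2],r.get_time()))
    if n>16: d+=.3; print("back"); 
    fi=-f@ex
    if fi>10.5:
        t12=t12 or r.get_time()
        if r.get_time()-t12>1.4: break
    d-=np.clip((12-fi)*.06,-.3,.35); z+=np.clip(f[2]*.06,-.3,.3)
E
```

```text
cmd 75.62 111.43 at 75.64 111.45 Fin -4.5 Fz 3.4 t 35.37
cmd 75.27 111.64 at 75.59 111.50 Fin -5.8 Fz 2.8 t 35.65
cmd 74.92 111.81 at 75.55 111.53 Fin -7.5 Fz 2.8 t 35.93
cmd 74.65 111.97 at 75.51 111.53 Fin -8.9 Fz 2.0 t 36.22
cmd 74.47 112.09 at 75.49 111.56 Fin -9.5 Fz 1.7 t 36.50
cmd 74.32 112.19 at 75.46 111.56 Fin -10.6 Fz 1.0 t 36.78
cmd 74.23 112.25 at 75.46 111.57 Fin -10.8 Fz 0.9 t 37.07
cmd 74.15 112.31 at 75.47 111.58 Fin -11.1 Fz 1.3 t 37.35
cmd 74.10 112.39 at 75.44 111.58 Fin -11.3 Fz 0.5 t 37.63
cmd 74.06 112.42 at 75.43 111.58 Fin -11.3 Fz 0.6 t 37.92
cmd 74.02 112.46 at 75.42 111.57 Fin -11.9 Fz 0.4 t 38.20
```

The contact is stiff: about 11–12 N for over a second with no give, so the tin is home. I'll back away and check its pose numerically.

```bash
python3 - <<'E'
from h import *
go(76,112,feed=10,mf=None); go(95,112,feed=40,mf=None); go(190,118,feed=100,mf=None)
im=capture("wrist"); c=cam("wrist"); cv2.imwrite("w7.png",cv2.cvtColor(im,cv2.COLOR_RGB2BGR))
def fit(n):
    D=[d for d in regions_of(n,"tin") if d["p"]>.3]
    for d in D:
        m=d["pixels"].astype(np.uint8); k,_=cv2.findContours(m,cv2.RETR_EXTERNAL,cv2.CHAIN_APPROX_SIMPLE); k=max(k,key=cv2.contourArea)
        yield d["centre"],round(d["p"],2),int(m.sum()),cv2.approxPolyDP(k,4,True)[:,0].tolist()
for x in fit("wrist"): print("wrist",x)
capture("top")
for x in fit("top"): print("top",x)
ey=np.cross(ez,ex)
for n,bse in(("good",0),):
    box=[pt(x,zz)+y*ey for zz in(50,230) for x in(0,100) for y in(-50,50)]
    print(proj(c,np.array(box)))
E
```

```text
76,112 stop=False z=111.4 dist=75.7 Fin=-3.1 Fz=-0.4 |F|=3.1 t=38.5
95,112 stop=False z=112.0 dist=95.2 Fin=0.3 Fz=-0.1 |F|=0.3 t=39.2
190,118 stop=False z=117.9 dist=189.5 Fin=1.0 Fz=-0.3 |F|=1.3 t=40.3
wrist ([256.2, 86.1], 0.93, 26561, [[169, 0], [201, 190], [305, 192], [343, 0]])
wrist ([79.1, 96.0], 0.79, 28947, [[0, 0], [0, 138], [40, 197], [149, 196], [166, 128], [134, 1]])
top ([300.3, 170.1], 0.7, 1537, [[292, 147], [282, 189], [310, 195], [318, 181], [321, 152]])
[[297.498 127.932]
 [210.026 126.895]
 [306.45  193.184]
 [199.562 191.933]
 [324.683 -73.364]
 [187.598 -75.056]
 [351.548 -36.474]
 [159.91  -38.822]]
```

The segmented foot corners, (201,190) and (305,192), match the projection of a tin standing square against the board, at (200,192) and (306,193). The hand is clear, so I'll hand in.

```bash
python3 -c "
from plant import r
print(r.job_done(), r.get_time())"
```

```text
the job is handed in; nothing more can be done
the job is handed in; nothing more can be done
```

The job is handed in, verdict not shown: the tin stands upright and square, pressed against the backboard at 11–12 N for over a second, and the hand is clear.

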